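# Reach the feeding tong slantwise through the vivarium hatch

## Robot

A 7-joint arm with a two-finger parallel gripper is mounted at the origin on the work surface. World frame = base frame: x ahead of the robot, y to its left, z up, the work surface at z = 0. Lengths are in m, angles in rad, forces in N, time in s.
With the tool pointing down it reaches from about 0.425 to 0.925 m from the base axis. Payload 6.8 kg.
Tool frame: the origin (TCP) lies between the finger pads; the fingertips stand r.tcp_to_tips ahead of it and the grasp point (between the pads) lies 3 mm ahead of it (r.tcp_to_tips is the distance from the TCP to the fingertips, in m); z points along the fingers, y is the line along which they close (so a half turn about z gives the same grasp; the last joint's range is limited). The gripper opens to 85 mm and grips with 20 to 120 N. Pads are 22 mm wide; open, the fingers measure 114 mm over their backs; the gripper's body (76 mm by 85 mm) begins 54 mm behind the grasp point. The pads swing forward as they close: fully open they stand 13 mm farther back than shut.
Start: joints at [-1.385, 0.477, 0.022, 1.555, -0.011, 1.109, -0.083], TCP at [0.195, 0.646, 0.253] pointing down, gripper open.
Joint ranges: [-2.96, 2.96], [-0.34, 2.1], [-1.41, 1.46], [0.24, 2.44], [-1.37, 4.51], [0.17, 1.92], [-2.96, 2.96]. Speed limits (rad/s): [2.39, 2.39, 3.14, 3.14, 3.14, 3.14, 3.14].

## Interface

Orientations are given as a rotation vector (axis times angle).
In Python, from bench import r gives the robot as it stands. The module is installed in compiled form; this text tells all that it offers.
- The arm moves only by the tool step_arm, never from a script. Its argument "moves" is a list of rows, each an object of numbers: "rx", "ry", "rz": the turn, a rotation vector about the tool's x, y, z in degrees; "dx", "dy", "dz": the shift along the tool's x, y, z in mm; "gripper": the opening, from -1 (shut) to 1 (fully open). In form: [{"rx": .., "ry": .., "rz": .., "dx": .., "dy": .., "dz": .., "gripper": ..}, ...]. A call has 1 to 20 rows; each row shifts and turns the commanded pose from where the row before left it, along the tool's axes as they then stand; what a row does not reach is not made up. A row lasts 1/8 s, in which the tool goes at most 62.5 mm and 10.7 degrees, less where a joint would pass 70% of its speed; a pose out of reach is approached as far as the arm can. A call is refused whole if a number of a shift passes 62.5 or a number of a turn 10.7, either way. A call with a gripper value outside its range is refused whole. The fingers move at their own pace and stop on an object; "grip_force" is the grip in N (left out, the last holds). Time passes only in rows, so rows that do not move let the fingers close. It gives the time, the measured TCP pose, the force, the opening and the grip force at its end, in the units of the state.
- r.get_obs(): the state, without advancing time (a new reading comes with each control period).
- r.grab_frame(name): name is "scene" or "side" or "wrist"; returns the picture (420x560x3 uint8, blue, green, red); there is no depth.
- r.camera_info(name): a dict with "mtx" (3x3 intrinsics, pixels), "rvec" (rotation vector, rad) and "tvec" (3), from world to camera coordinates, as OpenCV has them. Camera axes: x right, y down, z forward; pixel columns grow to the right and rows downward; lengths in m; the calibration is good to about 2 mm. The wrist camera is an equidistant fisheye: a pixel r from the principal point sees the ray r / f radians off the axis. A picture is of the moment at which its call begins: read the wrist's pose just before it. camera_info takes no time and is no camera call; for the wrist camera it gives the pose at the moment of the call.
- r.hand_in(): hands the job in; it is judged then, once.
The state is a dict: "clock": time; "joints": joint angles; "qvel": joint speeds; "tau": joint torques, N m; "tcp_pos": TCP position; "orientation": TCP orientation; "contact_force": force on the tool from outside, world axes, zero at the start; "moment": the same for the moment, N m; "grip_width": finger opening in m; "gripper_force": force on a finger pad.
Only numpy, scipy, OpenCV 4.12 (cv2) and the standard library are available. Lean on these libraries where they do the work, as an engineer would, in place of code of your own. Each camera call takes 0.05 s, during which the arm holds its last target. There are 200 camera calls.

## Task

Lift the loose hatch cover off the vivarium roof and rest it flat on the narrow crown of the green hide. Then take the bamboo tong off its pegs by the handle, tilt it and pass it tip first, slantwise, down through the open hatch, and finish still holding it there: the handle above the roof, the tip a few centimetres above the middle of the glass bowl inside, and the tong touching neither the vivarium nor the bowl. Leave the bowl, the hide and the other things standing where they are.

Things in the scene. Friction and masses are not known exactly. Their poses are not given: they have to be found in the camera images.
- tank: Vivarium, fixed to the counter: cork floor 10 mm thick, glass walls, clear roof 5 mm thick. 280 (own x) x 200 (own y) x 170 mm high overall; origin at the centre of its underside, z up. The only way in is the hatch hole in the roof, 90 mm along x by 64 mm along y, centred at x = +30 mm, y = 0, edged with an aluminium strip below. At yaw 0 its -x end is nearest the robot. A dark perch log lies inside at the +x end (x about +105 mm, up to 46 mm above the counter).
- hatch (a point): Centre of the vivarium's hatch hole, at the level of the roof's top face (170 mm above the counter); axes as the vivarium's.
- bowl: Loose frosted glass bowl on the vivarium's floor (its underside is 10 mm above the counter), rim radius 48 mm, 35 mm high; origin at the centre of its underside. It stands under the closed part of the roof, about 105 mm from the middle of the hatch towards the vivarium's -x end, up to 25 mm to either side.
- cover: Hatch cover, loose: plywood plate 120 x 90 x 5 mm with an upright round wooden knob on its middle, 24 mm across, 38 mm tall. About 90 g. Lies on the vivarium roof over the hatch at the start. Origin at the centre of the underside.
- cover_knob (a point): Where to grip the cover's knob: on its axis, 29 mm above the cover's underside (24 mm above the plate's top face).
- hide: Green plastic reptile hide, loose, 0.6 kg, on the counter: angular cave 150 mm (own x) x 120 mm (own y) x 85 mm high. Its flat crown, 85 mm above the counter, is 150 mm along x but only 50 mm wide along y, with 45 degree slopes on both sides. Origin at the centre of the underside.
- pegboard: Upright white pegboard, fixed on the counter, 360 mm long (own x), 190 mm high; its face is the plane y = 0 of its frame and its pegs stick out 102 mm along +y, in two rows with upturned ends 16 mm above their tops at most. Origin on the counter at the middle of the face. The tong lies on the two upper pegs (at x = -65 and +25 mm, tops 144 mm above the counter), about 60 mm from the face; a steel scoop lies on the lower pegs, its highest part 105 mm above the counter.
- tong: Bamboo feeding tong, loose and rigid (does not open or close), 260 mm long along its own x, 14 mm high along z, about 50 g. Solid handle 20 mm wide (own y) from x = +40 to +130 mm; two legs spread to 30 mm wide at the tip end, x = -130 mm. Origin at the middle of the length, on the underside. At the start it lies level, the tip towards the robot, the handle away from it.
- tong_grip (a point): Middle of the tong's thickness in the handle, 60 mm from the handle's end and 200 mm from the tip; clear of the pegs. Own x points from the tip to the handle's end, z up while it lies on the pegs.
- tong_tip (a point): Middle of the tong's tip end (x = -130 mm).
- scoop: Steel scoop lying on the lower pegs; leave it.
- tin: Lidded aluminium tin, 68 mm across, 55 mm high, standing on the counter between the vivarium and the pegboard; leave it. Origin at the centre of the underside.
- mister: White bottle with a black cap, 52 mm across, 110 mm high, standing on the counter between the vivarium and the pegboard; leave it. Origin at the centre of the underside.
Things that resemble listed ones, but are neither listed nor needed, are in the scene too. Of the things shaped like the cover, the plywood one is meant. There is more than one size of the hide; the job needs the larger.

How it is judged:
On the way, in this order (a step that is already met when the one before it is completed fails the run):
1. the cover rests flat on the crown of the hide, let go (z of cover in the frame of hide between 0.08 and 0.092 m and angle between cover's own z axis and vertical below 0.12 rad and horizontal distance between cover and hide below 0.06 m and y of cover in the frame of hide between -0.026 and 0.026 m and contact force between cover and hide above 0.2 N and contact force between cover and the fingers below 0.05 N), for 0.3 s.
2. the tong is held in the gripper, clear of the pegs (contact force between tong and the fingers above 0.5 N and contact force between tong and pegboard below 0.05 N and distance of tong_grip from where it was at the start of the episode above 0.04 m), for 0.2 s.
At the end, for the whole second after the job is handed in: Cover flat (7 degrees) on the hide's crown, within 26 mm of its midline and 60 mm of its centre, let go. Tong held still, grip point above the roof, tip within 35 mm of the bowl's axis and 5 to 60 mm above its rim, touching neither vivarium nor bowl (all of step 1 and contact force between tong and the fingers above 0.5 N and horizontal distance between tong_tip and bowl below 0.035 m and z of tong_tip in the frame of bowl between 0.04 and 0.095 m and z of tong_grip in the frame of tank above 0.175 m and contact force between tong and tank below 0.05 N and contact force between tong and bowl below 0.05 N and linear speed of tong below 0.03 m/s); the arm keeps its last pose, push and grip.
It fails at once if the bowl is shoved more than 15 mm (distance of bowl from where it was at the start of the episode above 0.015 m).
It fails at once if the hide is shoved more than 25 mm (distance of hide from where it was at the start of the episode above 0.025 m).
It fails at once if the scoop, tin or bottle is disturbed by more than 30 mm (distance of any of scoop, tin, mister from where it was at the start of the episode above 0.03 m).
It also fails if it takes over 58 s, if anything falls off the work surface, if the arm or the gripper's body presses on something with over 40 N, if the wrist force passes 120 N, or if a joint passes its speed limit or range.

## Working session

There is one attempt and no reset: what is moved stays moved. The work goes in short steps, Python scripts to look and compute and a tool call to move; the robot and the scene stay as the last step left them, time stands still between calls to the robot, and variables do not carry over. Pictures are saved under pics/ and viewed, at most 10 in all, crops included, and the job is handed in when it is done.

Besides the shell and the picture viewer there is one more tool, called after ">>>" in YAML: its name, and indented under it one key for each argument. step_arm: Moves the arm, as the interface text tells. Its arguments: {"type":"object","properties":{"moves":{"type":"array","items":{"type":"object","properties":{"rx":{"type":"number"},"ry":{"type":"number"},"rz":{"type":"number"},"dx":{"type":"number"},"dy":{"type":"number"},"dz":{"type":"number"},"gripper":{"type":"number"}}}},"grip_force":{"type":"number"}},"required":["moves"]}

```bash
mkdir -p pics; python3 - <<'E'
from bench import r
import cv2, numpy as np
o=r.get_obs(); print(o['clock'],o['tcp_pos'],o['orientation'],o['grip_width'],r.tcp_to_tips)
for n in ['scene','side','wrist']:
    c=r.camera_info(n); print(n,c['mtx'].tolist() if hasattr(c['mtx'],'tolist') else c['mtx'],c['rvec'],c['tvec'])
    R=cv2.Rodrigues(np.array(c['rvec'],float))[0]; print(-R.T@np.array(c['tvec']).ravel())
    im=r.grab_frame(n); cv2.imwrite(f'pics/{n}0.png',im)
E
```

```text
0.0 [0.19535206 0.64551478 0.25232613] [-4.59848982e-01 -3.10762157e+00  2.92420752e-03] 0.08523109723456351 0.022
scene [[463.4234293862478, 0.0, 279.9765530446386], [0.0, 463.4234293862478, 215.21475451228162], [0.0, 0.0, 1.0]] [ 1.83228528  1.72645636 -0.70072602] [-0.02630617 -0.29962655  1.71569618]
[ 1.39212452 -0.02879154  1.04653801]
side [[507.095706565854, 0.0, 278.9527855153741], [0.0, 507.095706565854, 217.45517182498233], [0.0, 0.0, 1.0]] [ 2.07679554  0.98074663 -0.46211882] [-0.34570569 -0.14764557  1.82439001]
[ 1.38096823 -0.69553629  1.03868502]
wrist [[325.19226210127806, 0.0, 277.5605924202621], [0.0, 325.19226210127806, 206.46813288839166], [0.0, 0.0, 1.0]] [-2.33652006 -1.73315599 -0.24123953] [-0.67564646 -0.03451465  0.37869727]
[0.12874418 0.66711452 0.37347579]
```

View pics/scene0.png

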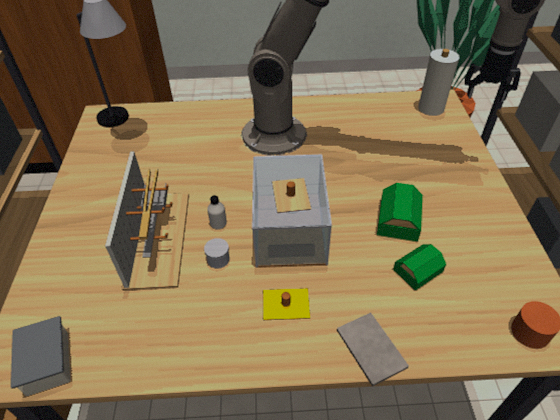

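View pics/side0.png

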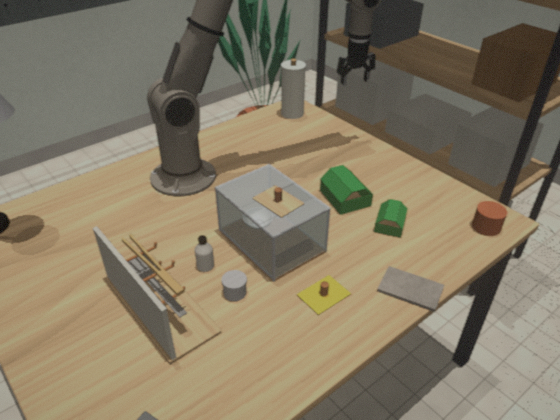

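The scene picture shows the vivarium at (290,210), with the plywood cover and its knob at (291,190) on the roof. The pegboard is at (130,220) with the tong and scoop on it, the mister at (217,212) and the tin at (217,254).

- **Covers:** the plywood one on the roof (291,193) fits. The yellow one on the counter (286,303) is a decoy.
- **Hides:** the candidates are (401,211) and (420,265). The first looks larger, so I'll confirm it in enlarged crops.

```bash
python3 - <<'E'
import cv2, numpy as np
def crop(n,x0,y0,x1,y1,s,out):
    im=cv2.imread(f'pics/{n}0.png')[y0:y1,x0:x1]
    im=cv2.resize(im,None,fx=s,fy=s,interpolation=cv2.INTER_CUBIC)
    for x in range((x0+9)//10*10,x1,10):
        X=int((x-x0+.5)*s); cv2.line(im,(X,0),(X,5 if x%20 else 10),(0,0,255),1)
        if x%20==0: cv2.putText(im,str(x),(X-10,22),0,.4,(0,0,255),1)
    for y in range((y0+9)//10*10,y1,10):
        Y=int((y-y0+.5)*s); cv2.line(im,(0,Y),(5 if y%20 else 10,Y),(0,0,255),1)
        if y%20==0: cv2.putText(im,str(y),(12,Y+4),0,.4,(0,0,255),1)
    cv2.imwrite(out,im); print(im.shape)
crop('scene',245,150,455,292,3.8,'pics/c1.png')
crop('scene',105,150,245,295,4.1,'pics/c2.png')
crop('side',205,150,415,275,3.8,'pics/c3.png')
crop('side',85,220,225,360,4.2,'pics/c4.png')
E
```

```text
(540, 798, 3)
(594, 574, 3)
(475, 798, 3)
(588, 588, 3)
```

View pics/c1.png

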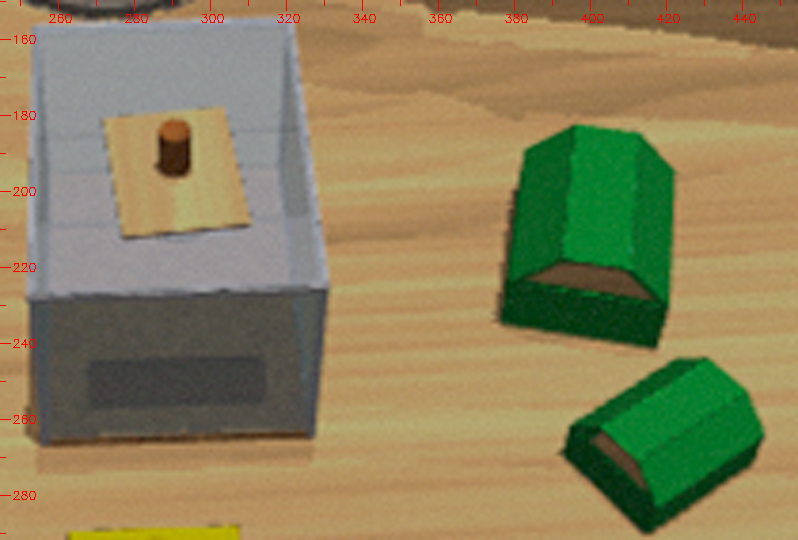

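View pics/c2.png

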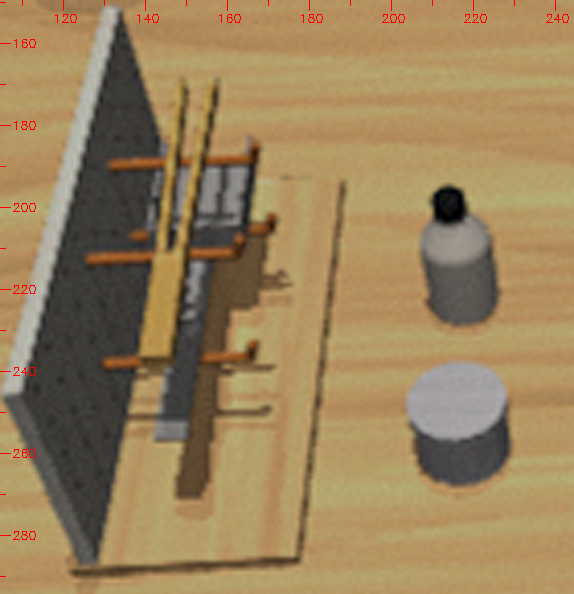

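View pics/c3.png

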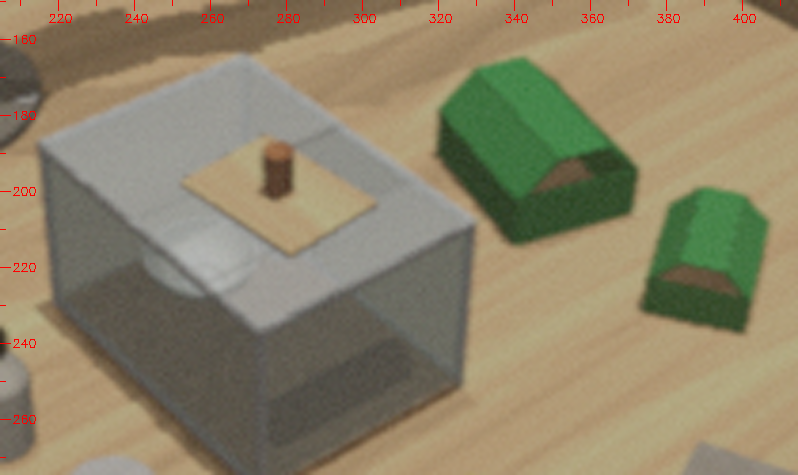

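View pics/c4.png

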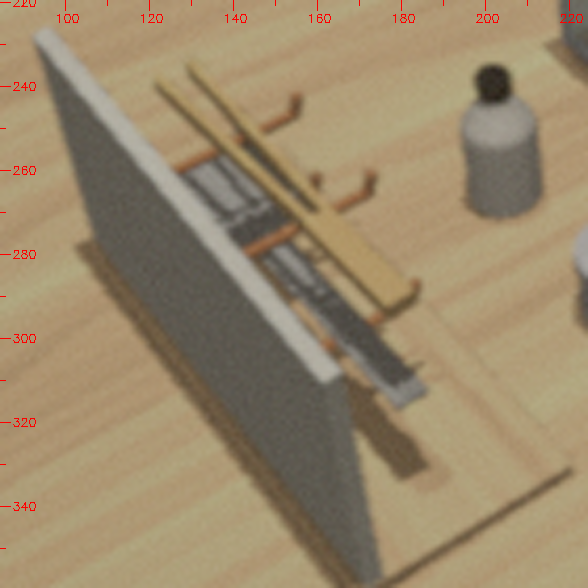

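The crops confirm it. The larger hide is the one at scene (401,211), about 150 mm long against the other's ~100 mm, with its crown roughly along world x. The bowl shows in the side view through the roof at about (257,215). Next I fit the poses from the clicked corners.

```bash
cat > h.py <<'E'
import cv2, numpy as np
from scipy.optimize import least_squares
from bench import r
CI={n:r.camera_info(n) for n in ['scene','side']}
def proj(n,P):
    c=CI[n]; return cv2.projectPoints(np.array(P,float).reshape(-1,3),np.array(c['rvec'],float),np.array(c['tvec'],float),np.array(c['mtx'],float),None)[0].reshape(-1,2)
CR={'s':('scene',245,150,3.8),'p':('scene',105,150,4.1),'S':('side',205,150,3.8),'P':('side',85,220,4.2)}
def world(q,P):
    c,s=np.cos(q[2]),np.sin(q[2]); P=np.array(P,float).reshape(-1,3)
    return np.c_[q[0]+c*P[:,0]-s*P[:,1], q[1]+s*P[:,0]+c*P[:,1], P[:,2]]
def fit(obs,q0):
    def f(q):
        e=[]
        for k,P,uv in obs:
            n,x0,y0,s=CR[k]; e.append(proj(n,world(q,P))[0]-(np.array(uv)/s+[x0-.5+.5/s,y0-.5+.5/s]))
        return np.ravel(e)
    s=least_squares(f,q0,loss='soft_l1'); return s.x, f(s.x).reshape(-1,2).round(1)
E
cat > f.py <<'E'
from h import *
def quad(k,a,b,z,pts): # pts order (-,-),(-,+),(+,+),(+,-)
    return [(k,(sx*a,sy*b,z),p) for (sx,sy),p in zip([(-1,-1),(-1,1),(1,1),(1,-1)],pts) if p]
o={}
o['tank']=quad('s',.14,.1,.17,[(37,20),(293,18),(327,288),(30,298)])+quad('s',.14,.1,0,[None,None,(315,437),(45,444)])+quad('S',.14,.1,.17,[(40,145),(245,55),(473,222),(260,330)])+quad('S',.14,.1,0,[(57,303),None,(460,387),None])
o['cover']=quad('s',.06,.045,.175,[(103,118),(222,108),(249,226),(123,238)])+quad('S',.06,.045,.175,[(182,183),(265,136),(377,206),(292,255)])+[('s',(0,0,.213),(174,127)),('S',(0,0,.213),(278,150))]
o['hide']=quad('s',.075,.025,.085,[(577,125),(638,132),(630,262),(562,259)])+quad('s',.075,.06,0,[None,None,(657,348),(502,324)])+quad('s',.075,.06,.05,[(527,150),(674,172),(667,303),(508,283)])+quad('S',.075,.025,.085,[(475,70),(524,58),(609,148),(556,160)])+quad('S',.075,.06,.05,[(441,112),None,(637,168),(516,200)])+quad('S',.075,.06,0,[(438,155),None,(630,210),(516,243)])
o['board']=[('p',(-.18,0,.19),(120,10)),('p',(.18,0,.19),(20,395)),('p',(.18,0,0),(98,565)),('P',(.18,0,.19),(343,375)),('P',(.18,0,0),(381,580))]
o['tong']=[('p',(.13,-.01,.158),(142,357)),('p',(.13,.01,.158),(170,360)),('p',(-.13,0,.158),(200,80)),('P',(.13,-.01,.158),(386,304)),('P',(.13,.01,.158),(414,288)),('P',(-.13,0,.158),(176,76))]
q0={'tank':(.6,0,0),'cover':(.55,0,0),'hide':(.6,.3,0),'board':(.6,-.4,0),'tong':(.6,-.35,0)}
for n in o:
    q,e=fit(o[n],q0[n]); print(n,q.round(4),np.degrees(q[2]).round(1)); print(e.tolist())
c=r.camera_info('side');
E
python3 f.py
```

```text
tank [ 0.4705  0.0304 -0.0294] -1.7
[[-0.6, 1.3], [-0.2, -0.1], [0.2, -0.6], [-0.5, -0.9], [-0.5, 0.7], [-0.7, 1.0], [0.1, -2.1], [0.5, -1.1], [1.0, -1.4], [-0.0, -1.0], [-0.3, 0.4], [0.6, -0.1]]
cover [0.502  0.03   0.0729] 4.2
[[-0.8, 0.6], [-0.0, 0.1], [0.2, -0.2], [-0.9, 0.1], [-0.5, -0.8], [0.7, -1.1], [0.6, -1.4], [-0.1, -0.4], [-0.4, 1.2], [0.3, -0.4]]
hide [ 0.4574  0.362  -0.2859] -16.4
[[-0.7, -0.4], [0.1, 0.1], [-0.0, 1.8], [-0.2, -0.2], [-0.3, 0.8], [-1.0, 0.3], [-0.9, -0.3], [0.2, -0.3], [0.5, 1.3], [-0.3, -0.2], [0.1, -1.3], [0.1, -1.3], [0.3, -1.4], [0.6, -1.0], [-0.8, -1.6], [1.0, -0.4], [0.6, -0.2], [-0.7, -1.1], [1.0, 0.6], [-0.7, 0.6]]
board [ 0.4809 -0.4169 -0.0039] -0.2
[[-0.0, -1.3], [-0.6, -0.6], [0.5, 2.6], [-0.7, -1.8], [1.2, 1.7]]
tong [ 0.4802 -0.3578  0.0293] 1.7
[[-1.4, 0.2], [-0.3, -1.1], [-0.8, 0.0], [0.4, 0.1], [1.0, -0.3], [0.2, -2.9]]
```

>>> step_arm:
  moves:
    - {"dx": -15, "dy": -15}
    - {"dx": -30, "dy": -32}
    - {"dx": -30, "dy": -32}
    - {"dx": -30, "dy": -32}
    - {"dx": -30, "dy": -32}
    - {"dx": -30, "dy": -32}
    - {"dx": -30, "dy": -32}
    - {"dx": -30, "dy": -32}
    - {"dx": -30, "dy": -32}
    - {"dx": -30, "dy": -32}
    - {"dx": -30, "dy": -32}
    - {"dx": -30, "dy": -32}
    - {"dx": -30, "dy": -32}
    - {"dx": -30, "dy": -32}
    - {"dx": -30, "dy": -32}
    - {"dx": -30, "dy": -32, "rz": -8}
    - {"dx": -7, "dy": -6, "rz": -8.5}
    - {}

```text
invalid input at $.moves[0]: expected keys rx, ry, rz, dx, dy, dz, gripper
```

>>> step_arm:
  moves:
    - {"rx": 0, "ry": 0, "rz": 0, "dx": -15, "dy": -15, "dz": 0, "gripper": 1}
    - {"rx": 0, "ry": 0, "rz": 0, "dx": -32, "dy": -34, "dz": 0, "gripper": 1}
    - {"rx": 0, "ry": 0, "rz": 0, "dx": -32, "dy": -34, "dz": 0, "gripper": 1}
    - {"rx": 0, "ry": 0, "rz": 0, "dx": -32, "dy": -34, "dz": 0, "gripper": 1}
    - {"rx": 0, "ry": 0, "rz": 0, "dx": -32, "dy": -34, "dz": 0, "gripper": 1}
    - {"rx": 0, "ry": 0, "rz": 0, "dx": -32, "dy": -34, "dz": 0, "gripper": 1}
    - {"rx": 0, "ry": 0, "rz": 0, "dx": -32, "dy": -34, "dz": 0, "gripper": 1}
    - {"rx": 0, "ry": 0, "rz": 0, "dx": -32, "dy": -34, "dz": 0, "gripper": 1}
    - {"rx": 0, "ry": 0, "rz": 0, "dx": -32, "dy": -34, "dz": 0, "gripper": 1}
    - {"rx": 0, "ry": 0, "rz": 0, "dx": -32, "dy": -34, "dz": 0, "gripper": 1}
    - {"rx": 0, "ry": 0, "rz": 0, "dx": -32, "dy": -34, "dz": 0, "gripper": 1}
    - {"rx": 0, "ry": 0, "rz": 0, "dx": -32, "dy": -34, "dz": 0, "gripper": 1}
    - {"rx": 0, "ry": 0, "rz": 0, "dx": -32, "dy": -34, "dz": 0, "gripper": 1}
    - {"rx": 0, "ry": 0, "rz": 0, "dx": -32, "dy": -34, "dz": 0, "gripper": 1}
    - {"rx": 0, "ry": 0, "rz": 0, "dx": -32, "dy": -34, "dz": 0, "gripper": 1}
    - {"rx": 0, "ry": 0, "rz": -8, "dx": -10, "dy": -10, "dz": 0, "gripper": 1}
    - {"rx": 0, "ry": 0, "rz": -8.5, "dx": 0, "dy": 0, "dz": 0, "gripper": 1}
    - {"rx": 0, "ry": 0, "rz": 0, "dx": 0, "dy": 0, "dz": 0, "gripper": 1}

```text
clock: 2.4
tcp_pos: [0.5029, 0.0293, 0.2531]
orientation: [-0.012, -3.141, -0.0]
contact_force: [-0.7, -0.6, -0.2]
grip_width: 0.0854
gripper_force: 0.0
```

```bash
cat >> h.py <<'E'
from scipy.spatial.transform import Rotation as Ro
def rel(p,Rt=None):
    o=r.get_obs(); Rc=Ro.from_rotvec(o['orientation'])
    print('t',round(o['clock'],2),'tcp',np.round(o['tcp_pos'],4),'R cols',Rc.as_matrix().T.round(3).tolist(),'F',np.round(o['contact_force'],1),'w',round(o['grip_width'],4),'gf',o['gripper_force'],'q',np.round(o['joints'],3))
    print('d tool mm',(Rc.inv().apply(np.array(p)-o['tcp_pos'])*1000).round(1), '' if Rt is None else np.degrees((Rc.inv()*Rt).as_rotvec()).round(1))
def tool(psi,tilt=0): # yaw, and tilt: fingers point down and toward +x(own) by tilt
    p=np.radians(psi); b=np.array([[-np.cos(p),-np.sin(p),0],[-np.sin(p),np.cos(p),0],[0,0,-1]]).T
    return Ro.from_matrix(b)*Ro.from_euler('y',-tilt,degrees=True)
def wpix(P): # project to wrist, equidistant
    c=r.camera_info('wrist'); K=np.array(c['mtx'],float); q=cv2.Rodrigues(np.array(c['rvec'],float))[0]@np.array(P,float)+np.array(c['tvec'],float).ravel()
    th=np.arctan2(np.hypot(q[0],q[1]),q[2]); a=np.array(q[:2])/np.hypot(*q[:2])
    return K[:2,2]+K[0,0]*th*a
def wray(uv,z):
    c=r.camera_info('wrist'); K=np.array(c['mtx'],float); R=cv2.Rodrigues(np.array(c['rvec'],float))[0]; d=np.array(uv,float)-K[:2,2]; rr=np.hypot(*d); th=rr/K[0,0]
    v=R.T@np.array([*(np.sin(th)*d/rr),np.cos(th)]); C=-R.T@np.array(c['tvec'],float).ravel(); return C+v*(z-C[2])/v[2]
E
python3 - <<'E'
from h import *
rel([.502,.030,.26],tool(0))
im=r.grab_frame('wrist'); cv2.imwrite('pics/w1.png',im)
print(wpix([.502,.03,.213]),wpix([.396,.03,.045]))
E
```

```text
t 2.4 tcp [0.5029 0.0293 0.2531] R cols [[-1.0, 0.008, 0.0], [0.008, 1.0, 0.0], [-0.0, 0.0, -1.0]] F [-0.7 -0.6 -0.2] w 0.0854 gf 0.0 q [-0.498  0.196  0.363  1.977 -0.084  0.982  1.469]
d tool mm [ 0.9  0.6 -6.9] [ 0.  -0.  -0.4]
[275.67150348 247.32431309] [275.31380266  79.69327153]
```

View pics/w1.png

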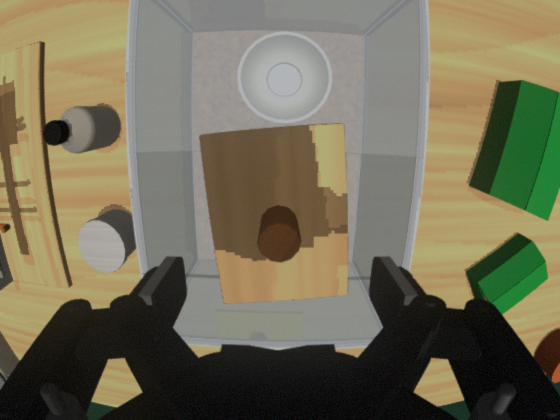

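The wrist view shows the knob top at (279,240), the plywood plate around it, and the bowl through the roof with its rim centre at (284,77). The large hide is at the right, and the mister and tin at the left.

```bash
python3 - <<'E'
from h import *
print('knob',wray((279,240),.213),'bowl',wray((284,77),.045),'bowl inner',wray((284,79),.014))
for uv in [(200,136),(344,124),(347,293),(224,303)]: print('cov',wray(uv,.175).round(4))
print('tin',wray((103,243),.055),'mister',wray((58,132),.11))
E
```

```text
knob [0.4977682  0.03182256 0.213     ] bowl [0.3933012  0.03865406 0.045     ] bowl inner [0.39177599 0.03931074 0.014     ]
cov [ 0.4441 -0.0165  0.175 ]
cov [0.4377 0.0725 0.175 ]
cov [0.5552 0.0805 0.175 ]
cov [ 0.5625 -0.0084  0.175 ]
tin [ 0.56679591 -0.17500918  0.055     ] mister [ 0.43297646 -0.17647929  0.11      ]
```

>>> step_arm:
  grip_force: 40
  moves:
    - {"rx": 0, "ry": 0, "rz": 0, "dx": 3.4, "dy": 2.5, "dz": 15, "gripper": 1}
    - {"rx": 0, "ry": 0, "rz": 0, "dx": 0, "dy": 0, "dz": 25, "gripper": 0.4}
    - {"rx": 0, "ry": 0, "rz": 0, "dx": 0, "dy": 0, "dz": 9, "gripper": 0}
    - {"rx": 0, "ry": 0, "rz": 0, "dx": 0, "dy": 0, "dz": 0, "gripper": -1}
    - {"rx": 0, "ry": 0, "rz": 0, "dx": 0, "dy": 0, "dz": 0, "gripper": -1}
    - {"rx": 0, "ry": 0, "rz": 0, "dx": 0, "dy": 0, "dz": 0, "gripper": -1}
    - {"rx": 0, "ry": 0, "rz": 0, "dx": 0, "dy": 0, "dz": 0, "gripper": -1}

```text
clock: 3.32
tcp_pos: [0.4999, 0.0321, 0.2047]
orientation: [0.009, 3.141, 0.0]
contact_force: [-0.3, -0.7, -1.3]
grip_width: 0.0228
gripper_force: 39.2
```

```bash
python3 - <<'E'
from h import *
rel([.4574,.362,.203])
E
```

```text
t 3.33 tcp [0.4999 0.0321 0.2047] R cols [[-1.0, 0.006, -0.001], [0.006, 1.0, 0.0], [0.001, 0.0, -1.0]] F [-0.3 -0.7 -1.3] w 0.0228 gf 39.15045619010925 q [-0.488  0.254  0.352  2.035 -0.114  0.87   1.492]
d tool mm [ 44.5 329.6   1.7]
```

>>> step_arm:
  moves:
    - {"rx": 0, "ry": 0, "rz": 0, "dx": 0, "dy": 0, "dz": -15, "gripper": -1}
    - {"rx": 0, "ry": 0, "rz": 0, "dx": 0, "dy": 0, "dz": -25, "gripper": -1}
    - {"rx": 0, "ry": 0, "rz": 0, "dx": 2, "dy": 15, "dz": -5, "gripper": -1}
    - {"rx": 0, "ry": 0, "rz": 0, "dx": 4.5, "dy": 33, "dz": 0, "gripper": -1}
    - {"rx": 0, "ry": 0, "rz": 0, "dx": 4.5, "dy": 33, "dz": 0, "gripper": -1}
    - {"rx": 0, "ry": 0, "rz": 0, "dx": 4.5, "dy": 33, "dz": 0, "gripper": -1}
    - {"rx": 0, "ry": 0, "rz": 0, "dx": 4.5, "dy": 33, "dz": 0, "gripper": -1}
    - {"rx": 0, "ry": 0, "rz": 0, "dx": 4.5, "dy": 33, "dz": 0, "gripper": -1}
    - {"rx": 0, "ry": 0, "rz": 0, "dx": 4.5, "dy": 33, "dz": 0, "gripper": -1}
    - {"rx": 0, "ry": 0, "rz": 0, "dx": 4.5, "dy": 33, "dz": 0, "gripper": -1}
    - {"rx": 0, "ry": 0, "rz": 0, "dx": 4.5, "dy": 33, "dz": 0, "gripper": -1}
    - {"rx": 0, "ry": 0, "rz": 0, "dx": 4.5, "dy": 33, "dz": 0, "gripper": -1}
    - {"rx": 0, "ry": 0, "rz": 0, "dx": 2, "dy": 17, "dz": 0, "gripper": -1}
    - {"rx": 0, "ry": 0, "rz": 10.2, "dx": 0, "dy": 0, "dz": 0, "gripper": -1}
    - {"rx": 0, "ry": 0, "rz": 10.2, "dx": 0, "dy": 0, "dz": 0, "gripper": -1}
    - {"rx": 0, "ry": 0, "rz": 0, "dx": 0, "dy": 0, "dz": 30, "gripper": -1}
    - {"rx": 0, "ry": 0, "rz": 0, "dx": 0, "dy": 0, "dz": 30, "gripper": -1}
    - {"rx": 0, "ry": 0, "rz": 0, "dx": 0, "dy": 0, "dz": 0, "gripper": -1}

```text
clock: 5.58
tcp_pos: [0.4557, 0.36, 0.1872]
orientation: [-0.565, -3.087, 0.007]
contact_force: [-0.0, 1.1, -1.1]
grip_width: 0.0226
gripper_force: 39.4
```

```bash
python3 - <<'E'
from h import *
rel([.4574,.362,.120],tool(-20.5))
im=r.grab_frame('side'); im2=r.grab_frame('wrist')
pts=world((.4574,.362,-.2859),[(a*.075,b*.025,.085) for a,b in [(-1,-1),(-1,1),(1,1),(1,-1)]])
for p in pts:
    cv2.circle(im2,tuple(int(v) for v in wpix(p)),2,(0,0,255),-1)
im=cv2.resize(im[130:270,270:410],(420,420),interpolation=cv2.INTER_CUBIC)
a=np.zeros((420,800,3),np.uint8); a[:,:240]=im[:,90:330]; a[:,240:]=im2; cv2.imwrite('pics/w2.png',a)
E
```

```text
t 5.58 tcp [0.4557 0.36   0.1872] R cols [[-0.935, 0.354, 0.002], [0.354, 0.935, -0.005], [-0.004, -0.004, -1.0]] F [-0.   1.1 -1.1] w 0.0226 gf 39.369444251060486 q [-0.964  0.403  0.241  1.86  -0.119  0.898  0.542]
d tool mm [-1.1  2.8 67.2] [-0.3 -0.1 -0.2]
```

View pics/w2.png

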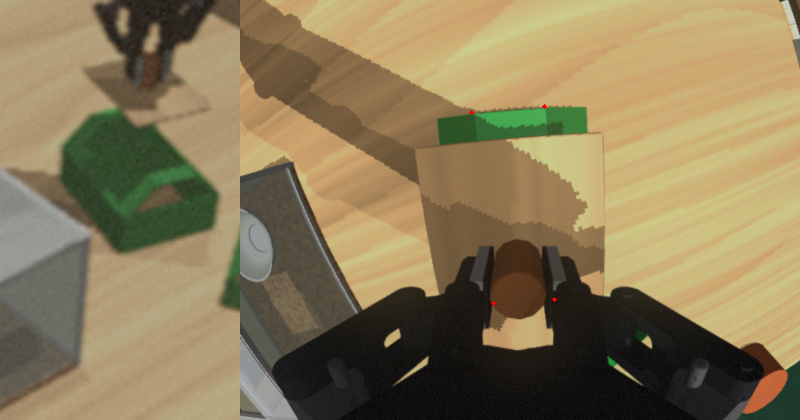

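The wrist view shows the hide's crown within about 4 mm of the prediction, with far-edge corners at (478,110) and (548,107). I shift slightly and lower the cover.

>>> step_arm:
  moves:
    - {"rx": 0, "ry": 0, "rz": 0, "dx": -1, "dy": 5, "dz": 20, "gripper": -1}
    - {"rx": 0, "ry": 0, "rz": 0, "dx": 0, "dy": 0, "dz": 25, "gripper": -1}
    - {"rx": 0, "ry": 0, "rz": 0, "dx": 0, "dy": 0, "dz": 12, "gripper": -1}
    - {"rx": 0, "ry": 0, "rz": 0, "dx": 0, "dy": 0, "dz": 6, "gripper": -1}
    - {"rx": 0, "ry": 0, "rz": 0, "dx": 0, "dy": 0, "dz": 4, "gripper": -1}
    - {"rx": 0, "ry": 0, "rz": 0, "dx": 0, "dy": 0, "dz": 0, "gripper": -1}

```text
clock: 6.42
tcp_pos: [0.4601, 0.3658, 0.1225]
orientation: [0.565, 3.09, 0.001]
contact_force: [0.1, 0.3, -0.5]
grip_width: 0.023
gripper_force: 39.4
```

>>> step_arm:
  moves:
    - {"rx": 0, "ry": 0, "rz": 0, "dx": 0, "dy": 0, "dz": 1.5, "gripper": -1}
    - {"rx": 0, "ry": 0, "rz": 0, "dx": 0, "dy": 0, "dz": 0, "gripper": -1}
    - {"rx": 0, "ry": 0, "rz": 0, "dx": 0, "dy": 0, "dz": 0, "gripper": -0.3}
    - {"rx": 0, "ry": 0, "rz": 0, "dx": 0, "dy": 0, "dz": 0, "gripper": 0.3}
    - {"rx": 0, "ry": 0, "rz": 0, "dx": 0, "dy": 0, "dz": 0, "gripper": 0.3}
    - {"rx": 0, "ry": 0, "rz": 0, "dx": 0, "dy": 0, "dz": -10, "gripper": 0.3}
    - {"rx": 0, "ry": 0, "rz": 0, "dx": 0, "dy": 0, "dz": -30, "gripper": 0.3}
    - {"rx": 0, "ry": 0, "rz": 0, "dx": 0, "dy": 0, "dz": -40, "gripper": 0.3}
    - {"rx": 0, "ry": 0, "rz": 0, "dx": 0, "dy": 0, "dz": -40, "gripper": 0.3}
    - {"rx": 0, "ry": 0, "rz": 0, "dx": 0, "dy": 0, "dz": -40, "gripper": 0.3}

```text
clock: 7.68
tcp_pos: [0.4598, 0.3655, 0.2829]
orientation: [0.566, 3.09, 0.001]
contact_force: [0.3, -0.2, -0.1]
grip_width: 0.0553
gripper_force: 0.0
```

```bash
python3 - <<'E'
from h import *
rel([.5512,-.354,.30],tool(1.7))
im=r.grab_frame('side'); im2=r.grab_frame('wrist')
im=cv2.resize(im[130:270,270:410],(420,420),interpolation=cv2.INTER_CUBIC)
a=np.zeros((420,800,3),np.uint8); a[:,:240]=im[:,90:330]; a[:,240:]=im2; cv2.imwrite('pics/w3.png',a)
E
```

```text
t 7.67 tcp [0.4598 0.3655 0.2829] R cols [[-0.935, 0.354, -0.0], [0.354, 0.935, 0.001], [0.001, 0.001, -1.0]] F [ 0.3 -0.2 -0.1] w 0.0553 gf 0.0 q [-0.987  0.309  0.263  1.753 -0.089  1.091  0.515]
d tool mm [-340.3 -640.5  -17.4] [  0.    0.  -22.4]
```

View pics/w3.png

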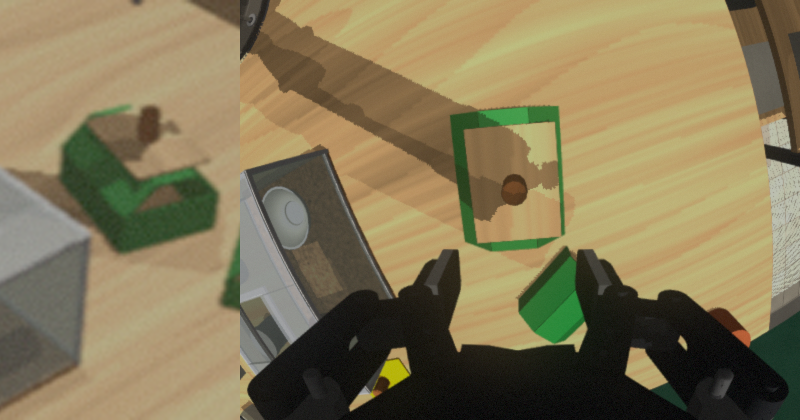

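The wrist view shows the cover lying flat and aligned on the crown of the larger hide: knob at (513,190), hide spanning 452–563 by 106–250. The gripper is clear, so I move to the tong.

>>> step_arm:
  moves:
    - {"rx": 0, "ry": 0, "rz": 0, "dx": -12, "dy": -22, "dz": 0, "gripper": 0.3}
    - {"rx": 0, "ry": 0, "rz": 0, "dx": -21.5, "dy": -40.5, "dz": 0, "gripper": 0.3}
    - {"rx": 0, "ry": 0, "rz": 0, "dx": -21.5, "dy": -40.5, "dz": 0, "gripper": 0.3}
    - {"rx": 0, "ry": 0, "rz": 0, "dx": -21.5, "dy": -40.5, "dz": 0, "gripper": 0.3}
    - {"rx": 0, "ry": 0, "rz": 0, "dx": -21.5, "dy": -40.5, "dz": 0, "gripper": 0.3}
    - {"rx": 0, "ry": 0, "rz": 0, "dx": -21.5, "dy": -40.5, "dz": 0, "gripper": 0.3}
    - {"rx": 0, "ry": 0, "rz": 0, "dx": -21.5, "dy": -40.5, "dz": 0, "gripper": 0.3}
    - {"rx": 0, "ry": 0, "rz": 0, "dx": -21.5, "dy": -40.5, "dz": 0, "gripper": 0.3}
    - {"rx": 0, "ry": 0, "rz": 0, "dx": -21.5, "dy": -40.5, "dz": 0, "gripper": 0.3}
    - {"rx": 0, "ry": 0, "rz": 0, "dx": -21.5, "dy": -40.5, "dz": 0, "gripper": 0.3}
    - {"rx": 0, "ry": 0, "rz": 0, "dx": -21.5, "dy": -40.5, "dz": 0, "gripper": 0.3}
    - {"rx": 0, "ry": 0, "rz": 0, "dx": -21.5, "dy": -40.5, "dz": 0, "gripper": 0.3}
    - {"rx": 0, "ry": 0, "rz": 0, "dx": -21.5, "dy": -40.5, "dz": 0, "gripper": 0.3}
    - {"rx": 0, "ry": 0, "rz": 0, "dx": -21.5, "dy": -40.5, "dz": 0, "gripper": 0.3}
    - {"rx": 0, "ry": 0, "rz": 0, "dx": -21.5, "dy": -40.5, "dz": 0, "gripper": 0.3}
    - {"rx": 0, "ry": 0, "rz": 0, "dx": -21.5, "dy": -40.5, "dz": 0, "gripper": 0.3}
    - {"rx": 0, "ry": 0, "rz": -7.5, "dx": 0, "dy": 0, "dz": 0, "gripper": 0.1}
    - {"rx": 0, "ry": 0, "rz": -7.5, "dx": 0, "dy": 0, "dz": 0, "gripper": 0.1}
    - {"rx": 0, "ry": 0, "rz": -7.2, "dx": 0, "dy": 0, "dz": 0, "gripper": 0.1}
    - {"rx": 0, "ry": 0, "rz": 0, "dx": 0, "dy": 0, "dz": 0, "gripper": 0.1}

```text
clock: 10.28
tcp_pos: [0.548, -0.3423, 0.2799]
orientation: [0.036, -3.139, -0.001]
contact_force: [0.2, -1.2, -1.4]
grip_width: 0.0468
gripper_force: 0.0
```

```bash
python3 - <<'E'
from h import *
rel([.5502,-.3557,.26],tool(1.7))
for n in ['wrist','side','scene']: cv2.imwrite(f'pics/{n}4.png',r.grab_frame(n))
im=cv2.imread('pics/wrist4.png')
b=[wpix(world((.4802,-.3578,.0293),[(x,y,.158)])[0]).round() for x,y in [(.04,-.01),(.04,.01),(.13,.01),(.13,-.01),(-.13,-.015),(-.13,.015)]]
print(b)
# bamboo colour: scan columns along rows across handle
c=np.mean(b[:4],0); print('centre',c)
for x in [.05,.07,.09,.11]:
    u=wpix(world((.4802,-.3578,.0293),[(x,0,.158)])[0]); v=int(u[1]); lo=int(u[0])-40
    print(x,v,lo,[tuple(int(k) for k in im[v,j]) for j in range(lo,lo+80,3)])
E
```

```text
t 10.28 tcp [ 0.548  -0.3423  0.2799] R cols [[-1.0, -0.023, 0.002], [-0.023, 1.0, 0.001], [-0.002, 0.001, -1.0]] F [ 0.2 -1.2 -1.4] w 0.0468 gf 0.0 q [ 0.098  0.441  0.507  1.624 -0.23   1.139  2.255]
d tool mm [ -1.9 -13.5  19.9] [ 0.  -0.1 -0.4]
[array([244., 170.]), array([270., 170.]), array([272., 276.]), array([248., 276.]), array([236., -41.]), array([275., -43.])]
centre [258.5 223. ]
0.05 182 217 [(57, 89, 115), (58, 89, 117), (57, 88, 115), (44, 75, 103), (48, 78, 105), (53, 81, 107), (44, 73, 101), (45, 74, 103), (43, 70, 101), (38, 65, 93), (65, 111, 138), (65, 109, 139), (65, 111, 140), (65, 109, 139), (68, 113, 143), (64, 111, 140), (66, 111, 141), (64, 107, 136), (32, 58, 85), (34, 59, 88), (30, 57, 85), (36, 60, 91), (35, 61, 90), (30, 57, 88), (34, 62, 91), (36, 63, 96), (36, 65, 99)]
0.07 208 217 [(105, 151, 167), (102, 153, 194), (102, 151, 192), (99, 147, 185), (101, 149, 190), (105, 155, 193), (103, 155, 194), (109, 159, 198), (107, 157, 195), (107, 161, 194), (54, 87, 110), (54, 90, 113), (51, 88, 113), (49, 88, 111), (52, 90, 114), (49, 87, 112), (54, 91, 113)
[... 375 characters left out ...]
 112), (49, 89, 111), (53, 89, 114), (52, 88, 113), (54, 90, 113), (50, 90, 113), (54, 90, 113), (103, 153, 185), (111, 163, 196), (103, 154, 196), (107, 159, 197), (106, 158, 195), (105, 159, 195), (109, 163, 197), (107, 161, 196), (106, 158, 196)]
0.11 254 218 [(58, 65, 68), (34, 43, 48), (21, 34, 39), (37, 52, 60), (115, 172, 194), (123, 180, 195), (121, 179, 195), (120, 179, 196), (118, 176, 195), (111, 165, 195), (79, 132, 163), (88, 151, 191), (88, 151, 192), (88, 152, 191), (88, 153, 192), (88, 152, 191), (87, 151, 191), (91, 155, 194), (75, 120, 145), (110, 164, 197), (103, 153, 194), (99, 147, 186), (103, 156, 195), (105, 159, 196), (108, 160, 197), (108, 161, 197), (105, 158, 196)]
```

```bash
python3 - <<'E'
from h import *
im=cv2.imread('pics/wrist4.png')
print([(v,tuple(int(k) for k in im[v,260])) for v in range(262,292,2)])
print(wray((260,276),.158))
rel(world((.4802,-.3578,.0293),[(.07,0,.20)])[0],tool(1.7,-25))
for t in (-25,): 
    z=tool(1.7,t).as_matrix()[:,2]; g=world((.4802,-.3578,.0293),[(.07,.001,.151)])[0]
    for back in (.003,.063): rel(g-z*back,tool(1.7,t))
E
```

```text
[(262, (88, 152, 192)), (264, (87, 150, 192)), (266, (86, 148, 188)), (268, (87, 152, 191)), (270, (88, 151, 191)), (272, (86, 151, 191)), (274, (85, 148, 188)), (276, (110, 166, 193)), (278, (119, 177, 195)), (280, (121, 181, 197)), (282, (120, 177, 196)), (284, (119, 177, 195)), (286, (122, 182, 197)), (288, (123, 184, 195)), (290, (125, 186, 197))]
[ 0.60979822 -0.35371154  0.158     ]
t 10.43 tcp [ 0.549  -0.3418  0.2804] R cols [[-1.0, -0.023, 0.001], [-0.023, 1.0, 0.0], [-0.001, 0.0, -1.0]] F [ 1.  -0.3 -0.3] w 0.0468 gf 0.0 q [ 0.096  0.441  0.508  1.623 -0.23   1.139  2.254]
d tool mm [ -0.9 -14.   80.3] [ 0.1 24.9 -0.4]
t 10.43 tcp [ 0.549  -0.3418  0.2804] R cols [[-1.0, -0.023, 0.001], [-0.023, 1.0, 0.0], [-0.001, 0.0, -1.0]] F [ 1.  -0.3 -0.3] w 0.0468 gf 0.0 q [ 0.096  0.441  0.508  1.623 -0.23   1.139  2.254]
d tool mm [ -2.2 -13.  126.6] [ 0.1 24.9 -0.4]
t 10.43 tcp [ 0.549  -0.3418  0.2804] R cols [[-1.0, -0.023, 0.001], [-0.023, 1.0, 0.0], [-0.001, 0.0, -1.0]] F [ 1.  -0.3 -0.3] w 0.0468 gf 0.0 q [ 0.096  0.441  0.508  1.623 -0.23   1.139  2.254]
d tool mm [-27.5 -12.8  72.2] [ 0.1 24.9 -0.4]
```

>>> step_arm:
  grip_force: 70
  moves:
    - {"rx": 0, "ry": 0, "rz": 0, "dx": -14, "dy": -6.5, "dz": 36, "gripper": 0.1}
    - {"rx": 0, "ry": 0, "rz": 0, "dx": -13.5, "dy": -6.5, "dz": 36, "gripper": 0.1}
    - {"rx": 0, "ry": 8.3, "rz": 0, "dx": 0, "dy": 0, "dz": 0, "gripper": 0.1}
    - {"rx": 0, "ry": 8.3, "rz": 0, "dx": 0, "dy": 0, "dz": 0, "gripper": 0.1}
    - {"rx": 0, "ry": 8.3, "rz": 0, "dx": 0, "dy": 0, "dz": 0, "gripper": 0.1}
    - {"rx": 0, "ry": 0, "rz": 0, "dx": 0, "dy": 0, "dz": 20, "gripper": 0.1}
    - {"rx": 0, "ry": 0, "rz": 0, "dx": 0, "dy": 0, "dz": 20, "gripper": 0.1}
    - {"rx": 0, "ry": 0, "rz": 0, "dx": 0, "dy": 0, "dz": 10, "gripper": 0.1}
    - {"rx": 0, "ry": 0, "rz": 0, "dx": 0, "dy": 0, "dz": 0, "gripper": 0.1}

```text
clock: 11.55
tcp_pos: [0.5562, -0.3542, 0.1631]
orientation: [0.034, -2.706, 0.007]
contact_force: [-0.1, -0.6, 0.6]
grip_width: 0.0473
gripper_force: 0.0
```

```bash
python3 - <<'E'
from h import *
z=tool(1.7,-25).as_matrix()[:,2]; g=world((.4802,-.3578,.0293),[(.07,.001,.151)])[0]
rel(g-z*.003,tool(1.7,-25))
E
```

```text
t 11.55 tcp [ 0.5562 -0.3542  0.1631] R cols [[-0.906, -0.023, 0.422], [-0.025, 1.0, 0.0], [-0.422, -0.01, -0.907]] F [-0.1 -0.6  0.6] w 0.0473 gf 0.0 q [ 0.085  0.798  0.524  1.412 -0.141  1.39   2.188]
d tool mm [ 0.4 -0.4 10.5] [ 0.1  0.  -0.3]
```

>>> step_arm:
  moves:
    - {"rx": 0, "ry": 0, "rz": 0, "dx": 0, "dy": 0, "dz": 10.5, "gripper": 0.1}
    - {"rx": 0, "ry": 0, "rz": 0, "dx": 0, "dy": 0, "dz": 0, "gripper": -1}
    - {"rx": 0, "ry": 0, "rz": 0, "dx": 0, "dy": 0, "dz": 0, "gripper": -1}
    - {"rx": 0, "ry": 0, "rz": 0, "dx": 0, "dy": 0, "dz": 0, "gripper": -1}
    - {"rx": 0, "ry": 0, "rz": 0, "dx": 0, "dy": 0, "dz": 0, "gripper": -1}
    - {"rx": 0, "ry": 0, "rz": 0, "dx": 4.2, "dy": 0, "dz": -9.1, "gripper": -1}
    - {"rx": 0, "ry": 0, "rz": 0, "dx": 8.4, "dy": 0, "dz": -18.2, "gripper": -1}
    - {"rx": 0, "ry": 0, "rz": 0, "dx": 12.6, "dy": 0, "dz": -27.2, "gripper": -1}
    - {"rx": 0, "ry": 0, "rz": 0, "dx": 12.6, "dy": 0, "dz": -27.2, "gripper": -1}
    - {"rx": 0, "ry": 0, "rz": 0, "dx": 0, "dy": 0, "dz": 0, "gripper": -1}

```text
clock: 12.8
tcp_pos: [0.5533, -0.3558, 0.2481]
orientation: [0.033, -2.712, 0.012]
contact_force: [-0.8, -1.1, -0.3]
grip_width: 0.0188
gripper_force: 70.1
```

```bash
python3 - <<'E'
from h import *
rel([.6,-.2,.4])
cv2.imwrite('pics/wrist5.png',r.grab_frame('wrist')); cv2.imwrite('pics/side5.png',r.grab_frame('side'))
E
```

```text
t 12.8 tcp [ 0.5533 -0.3558  0.2481] R cols [[-0.909, -0.022, 0.416], [-0.025, 1.0, -0.003], [-0.416, -0.013, -0.909]] F [-0.8 -1.1 -0.3] w 0.0188 gf 70.14043092727661 q [ 0.075  0.714  0.552  1.359 -0.111  1.515  2.198]
d tool mm [  17.4  154.  -159.7]
```

```bash
cat > t.py <<'E'
from h import *
R0=tool(1.7,-25); g=world((.4802,-.3578,.0293),[(.07,0,.151)])[0]; tcp0=g-R0.as_matrix()[:,2]*.003
tipT=R0.inv().apply(world((.4802,-.3578,.0293),[(-.13,0,.151)])[0]-tcp0)
uT=R0.inv().apply([np.cos(.0293),np.sin(.0293),0])
hatch=world((.4705,.0304,-.0294),[(.03,0,.167)])[0]
tip=np.array([.3928,.0385,.078]); u=(hatch-tip); u/=np.linalg.norm(u)
yaw=np.degrees(np.arctan2(u[1],u[0])); pit=np.degrees(np.arcsin(u[2]))
RF=tool(yaw,pit-25); F=tip-RF.apply(tipT)
E
python3 - <<'E'
from t import *
print('u',u.round(3),yaw,pit,'hatch',hatch,'final tcp',F.round(4),'tip check',(F+RF.apply(tipT)).round(4),RF.apply(uT).round(3))
W=F+.22*u; print('W',W.round(4)); rel(W,RF)
E
```

```text
u [ 0.769 -0.064  0.636] -4.767844109465216 39.47518284209429 hatch [0.50048704 0.02951813 0.167     ] final tcp [0.5459 0.0257 0.2081] tip check [0.3928 0.0385 0.078 ] [ 0.769 -0.065  0.636]
W [0.7151 0.0115 0.3479]
t 12.9 tcp [ 0.5524 -0.3544  0.2447] R cols [[-0.907, -0.023, 0.42], [-0.026, 1.0, -0.0], [-0.42, -0.011, -0.908]] F [ 0.5 -0.2 -1.6] w 0.0187 gf 70.15342712402344 q [ 0.075  0.717  0.55   1.362 -0.112  1.513  2.198]
d tool mm [-112.7  361.7 -166. ] [ -0.6 -39.3   6.3]
```

>>> step_arm:
  moves:
    - {"rx": 0, "ry": 0, "rz": 0, "dx": 8.4, "dy": 8, "dz": -20, "gripper": -1}
    - {"rx": 0, "ry": 0, "rz": 0, "dx": -11, "dy": 30, "dz": -20, "gripper": -1}
    - {"rx": 0, "ry": 0, "rz": 0, "dx": -12, "dy": 36, "dz": -16, "gripper": -1}
    - {"rx": 0, "ry": 0, "rz": 0, "dx": -12, "dy": 36, "dz": -16, "gripper": -1}
    - {"rx": 0, "ry": 0, "rz": 0, "dx": -12, "dy": 36, "dz": -16, "gripper": -1}
    - {"rx": 0, "ry": 0, "rz": 0, "dx": -12, "dy": 36, "dz": -16, "gripper": -1}
    - {"rx": 0, "ry": 0, "rz": 0, "dx": -12, "dy": 36, "dz": -16, "gripper": -1}
    - {"rx": 0, "ry": 0, "rz": 0, "dx": -12, "dy": 36, "dz": -16, "gripper": -1}
    - {"rx": 0, "ry": 0, "rz": 0, "dx": -12, "dy": 36, "dz": -16, "gripper": -1}
    - {"rx": 0, "ry": 0, "rz": 0, "dx": -12, "dy": 36, "dz": -14, "gripper": -1}
    - {"rx": 0, "ry": 0, "rz": 0, "dx": -14, "dy": 35, "dz": 0, "gripper": -1}
    - {"rx": -0.1, "ry": -7.9, "rz": 1.3, "dx": 0, "dy": 0, "dz": 0, "gripper": -1}
    - {"rx": -0.1, "ry": -7.9, "rz": 1.3, "dx": 0, "dy": 0, "dz": 0, "gripper": -1}
    - {"rx": -0.1, "ry": -7.9, "rz": 1.3, "dx": 0, "dy": 0, "dz": 0, "gripper": -1}
    - {"rx": -0.1, "ry": -7.9, "rz": 1.3, "dx": 0, "dy": 0, "dz": 0, "gripper": -1}
    - {"rx": -0.1, "ry": -7.7, "rz": 1.3, "dx": 0, "dy": 0, "dz": 0, "gripper": -1}
    - {"rx": 0, "ry": 0, "rz": 0, "dx": 0, "dy": 0, "dz": 0, "gripper": -1}

```text
clock: 15.02
tcp_pos: [0.7126, 0.0114, 0.3475]
orientation: [0.123, 2.889, -0.016]
contact_force: [0.6, 0.3, 1.1]
grip_width: 0.0185
gripper_force: 70.1
```

```bash
python3 - <<'E'
from t import *
rel(F+.22*u,RF)
o=r.get_obs(); Rc=Ro.from_rotvec(o['orientation']); print('tip',(o['tcp_pos']+Rc.apply(tipT)).round(4))
vis=[]
for n in ['scene','side']:
    im=r.grab_frame(n); cv2.imwrite(f'pics/{n}6.png',im)
    pts=[o['tcp_pos']+Rc.apply(tipT+uT*s) for s in (0,.05,.1,.15)]
    P=proj(n,pts); print(n,P.round(1).tolist(), 'hatch',proj(n,[hatch]).round(1).tolist())
E
```

```text
t 15.03 tcp [0.7126 0.0114 0.3475] R cols [[-0.965, 0.082, -0.247], [0.085, 0.996, -0.0], [0.246, -0.021, -0.969]] F [0.6 0.3 1.1] w 0.0185 gf 70.12084364891052 q [-0.53   0.385  0.557  1.575 -0.204  0.992  1.544]
d tool mm [-2.6  0.4  0.2] [-0.  -0.2 -0.1]
tip [0.5591 0.0245 0.2178]
scene [[289.4, 198.4], [289.0, 200.4], [288.7, 202.5], [288.2, 204.9]] hatch [[289.8, 196.4]]
side [[290.0, 197.7], [298.9, 195.4], [308.3, 192.8], [318.5, 190.1]] hatch [[277.6, 201.8]]
```

```bash
python3 - <<'E'
from t import *
o=r.get_obs(); Rc=Ro.from_rotvec(o['orientation'])
W=r.grab_frame('wrist'); cv2.imwrite('pics/wrist6.png',W)
pts=[o['tcp_pos']+Rc.apply(tipT+uT*s) for s in (0,.05,.1)]
hc=world((.4705,.0304,-.0294),[(.03+a*.045,b*.032,.17) for a,b in [(-1,-1),(-1,1),(1,1),(1,-1)]])
def dots(im,f,s,off):
    for p in list(pts)+list(hc):
        q=(np.array(f(p)).ravel()-off+.5)*s; cv2.circle(im,tuple(int(v) for v in q),2,(0,0,255) ,-1)
a=np.zeros((600,800,3),np.uint8)
side=cv2.resize(cv2.imread('pics/side6.png')[140:290,235:335],None,fx=4,fy=4,interpolation=cv2.INTER_CUBIC); dots(side,lambda p:proj('side',[p]),4,np.array([235,140])); a[:,:400]=side
sc=cv2.resize(cv2.imread('pics/scene6.png')[150:225,240:340],None,fx=4,fy=4,interpolation=cv2.INTER_CUBIC); dots(sc,lambda p:proj('scene',[p]),4,np.array([240,150])); a[:300,400:]=sc
dots(W,wpix,1,0); a[300:,400:]=cv2.resize(W,(400,300),interpolation=cv2.INTER_AREA)
cv2.imwrite('pics/v10.png',a)
E
```

```text
(no output)
```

View pics/v10.png

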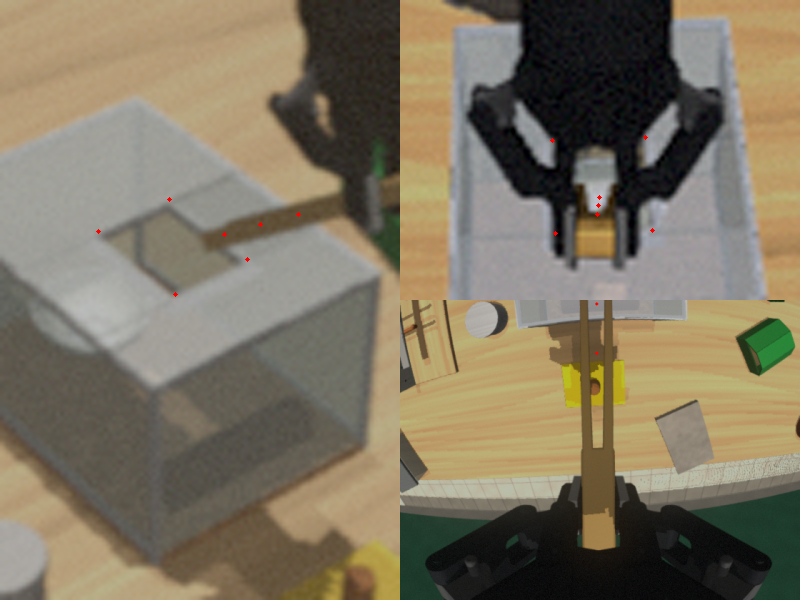

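The composite confirms the plan. The tong lies on its predicted line: the side view shows the near leg's tip at crop (207,241), as computed. The hatch corners match within 1–2 px, and the wrist view shows the tong straight in the grip. Next I insert it along its own axis.

```bash
python3 - <<'E'
from t import *
rel(F,RF)
E
```

```text
t 15.18 tcp [0.7156 0.0115 0.3479] R cols [[-0.965, 0.082, -0.249], [0.085, 0.996, -0.001], [0.248, -0.022, -0.969]] F [ 0.3  0.5 -0.4] w 0.0189 gf 70.11569738388062 q [-0.528  0.39   0.556  1.568 -0.205  0.994  1.545]
d tool mm [ 1.998e+02 -1.000e-01  9.310e+01] [-0.1 -0.1 -0.1]
```

>>> step_arm:
  moves:
    - {"rx": 0, "ry": 0, "rz": 0, "dx": 10, "dy": 0, "dz": 4.7, "gripper": -1}
    - {"rx": 0, "ry": 0, "rz": 0, "dx": 20, "dy": 0, "dz": 9.3, "gripper": -1}
    - {"rx": 0, "ry": 0, "rz": 0, "dx": 20, "dy": 0, "dz": 9.3, "gripper": -1}
    - {"rx": 0, "ry": 0, "rz": 0, "dx": 20, "dy": 0, "dz": 9.3, "gripper": -1}
    - {"rx": 0, "ry": 0, "rz": 0, "dx": 20, "dy": 0, "dz": 9.3, "gripper": -1}
    - {"rx": 0, "ry": 0, "rz": 0, "dx": 10, "dy": 0, "dz": 4.7, "gripper": -1}
    - {"rx": 0, "ry": 0, "rz": 0, "dx": 0, "dy": 0, "dz": 0, "gripper": -1}

```text
clock: 16.05
tcp_pos: [0.6298, 0.0181, 0.2766]
orientation: [0.124, 2.888, -0.018]
contact_force: [0.5, -0.3, -0.1]
grip_width: 0.0185
gripper_force: 70.1
```

```bash
python3 - <<'E'
from t import *
rel(F,RF)
E
```

```text
t 16.05 tcp [0.6298 0.0181 0.2766] R cols [[-0.965, 0.083, -0.248], [0.086, 0.996, -0.002], [0.247, -0.023, -0.969]] F [ 0.5 -0.3 -0.1] w 0.0185 gf 70.12245297431946 q [-0.61   0.29   0.557  1.859 -0.15   0.79   1.487]
d tool mm [98.7  0.5 45.4] [-0.1 -0.1 -0.1]
```

>>> step_arm:
  moves:
    - {"rx": 0, "ry": 0, "rz": 0, "dx": 10, "dy": 0, "dz": 4.6, "gripper": -1}
    - {"rx": 0, "ry": 0, "rz": 0, "dx": 18, "dy": 0, "dz": 8.3, "gripper": -1}
    - {"rx": 0, "ry": 0, "rz": 0, "dx": 18, "dy": 0, "dz": 8.3, "gripper": -1}
    - {"rx": 0, "ry": 0, "rz": 0, "dx": 18, "dy": 0, "dz": 8.3, "gripper": -1}
    - {"rx": 0, "ry": 0, "rz": 0, "dx": 18, "dy": 0.5, "dz": 8.3, "gripper": -1}
    - {"rx": 0, "ry": 0, "rz": 0, "dx": 10, "dy": 0, "dz": 4.6, "gripper": -1}
    - {"rx": 0, "ry": 0, "rz": 0, "dx": 5, "dy": 0, "dz": 2.3, "gripper": -1}
    - {"rx": 0, "ry": 0, "rz": 0, "dx": 0, "dy": 0, "dz": 0, "gripper": -1}
    - {"rx": 0, "ry": 0, "rz": 0, "dx": 0, "dy": 0, "dz": 0, "gripper": -1}

```text
clock: 17.18
tcp_pos: [0.5485, 0.0256, 0.2101]
orientation: [0.124, 2.886, -0.018]
contact_force: [-0.5, 0.1, -0.1]
grip_width: 0.0188
gripper_force: 70.1
```

```bash
python3 - <<'E'
from t import *
rel(F,RF)
o=r.get_obs(); Rc=Ro.from_rotvec(o['orientation']); print('tip',(o['tcp_pos']+Rc.apply(tipT)).round(4),'moment',np.round(o['moment'],2),'qvel',np.abs(o['qvel']).max())
# bowl unmoved? compare bowl area in side view, and hatch-side colours
a=cv2.imread('pics/side6.png').astype(int); b=r.grab_frame('side'); cv2.imwrite('pics/side7.png',b); b=b.astype(int)
d=np.abs(a-b).sum(2); d[:,300:]=0
ys,xs=np.where(cv2.medianBlur((d>40).astype(np.uint8),3)>0); print('changed px side: x',xs.min(),xs.max(),'y',ys.min(),ys.max(),len(xs))
for x in range(235,300,5):
    k=ys[xs==x]; print(x,(k.min(),k.max(),len(k)) if len(k) else None,end='; ')
pts=[o['tcp_pos']+Rc.apply(tipT+uT*s) for s in (0,.05,.1,.15)]
print('\npred tong',proj('side',pts).round(1).tolist(),'bowl rim c',proj('side',[[.3928,.0388,.045]]).round(1).tolist())
E
```

```text
t 17.18 tcp [0.5485 0.0256 0.2101] R cols [[-0.965, 0.083, -0.251], [0.086, 0.996, -0.001], [0.25, -0.023, -0.968]] F [-0.5  0.1 -0.1] w 0.0188 gf 70.1159119606018 q [-0.679  0.228  0.554  2.107 -0.106  0.595  1.414]
d tool mm [ 3.  -0.1  1.3] [-0.1  0.  -0.1]
tip [0.3955 0.0387 0.0799] moment [ 0.03  0.22 -0.02] qvel 0.0018384735209086985
changed px side: x 144 299 y 0 296 12300
235 (np.int64(21), np.int64(52), 28); 240 (np.int64(0), np.int64(74), 57); 245 (np.int64(0), np.int64(91), 89); 250 (np.int64(0), np.int64(100), 91); 255 (np.int64(0), np.int64(106), 86); 260 (np.int64(0), np.int64(116), 91); 265 (np.int64(0), np.int64(186), 126); 270 (np.int64(3), np.int64(205), 169); 275 (np.int64(8), np.int64(283), 185); 280 (np.int64(13), np.int64(286), 189); 285 (np.int64(0), np.int64(294), 210); 290 (np.int64(10), np.int64(296), 197); 295 (np.int64(29), np.int64(295), 160); 
pred tong [[258.1, 207.1], [264.9, 205.2], [272.1, 203.3], [279.7, 201.2]] bowl rim c [[257.9, 215.5]]
```

```bash
python3 -c "
from bench import r
print(r.hand_in())"
```

```text
the job is handed in; nothing more can be done
None
```

The job is handed in, with no verdict returned: the cover rests flat on the larger hide's crown, and the tong is held slantwise through the hatch, its tip by my estimate 35 mm above the bowl's rim and 3 mm from its axis, with no contact force measured.

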